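# Shut the draught shield and tare the balance

## Task

A weighing bottle stands on the pan of the balance and is to be tared. With the fingertips push the glass top door of the draught shield shut, fully home and without slamming it; then press the blue tare key down gently and take the hand away so that the key comes up again. Press no other key, and do not disturb the weighing bottle or the things standing round the balance.

Things in the scene. Friction and masses are not known exactly. Their poses are not given: they have to be found in the camera images.
- balance: laboratory balance, white, fixed, 320 (x) x 200 (y) x 155 mm high. Origin on the worktop under its middle; -x is its front with the keys (roughly towards the robot), +y the left side as the robot sees it, z up. Key panel from x = -160 (40 mm high) to -60 mm (61 mm high), display behind the keys; glass shield from x = -58 to 76 mm, 155 mm high; white rear column on to 158 mm, 148 mm high
- top_door (a joint): how far the draught shield's top door is open, m: 0 = fully closed against its front stop, 0.080 = fully open (slid back over the rear column, along the balance's +x). It starts partly open. It slides with about 1.5 N of friction and stays where it is left
- door_grip (a point): centre of the upright back face (facing balance +x) of the black grip on the glass top door; moves with the door; axes as the balance's. Grip 60 mm wide (y), 15 mm thick, its top 10 mm above this point, front raked. The flat pane, 144 mm wide, lies 10 mm below this point and reaches 113 mm behind it (+x); side rails 2 mm higher than the pane. Pushing here along balance -x closes the door
- tare_key (a joint): how far the blue tare key is pressed, m: 0 = up, 0.005 = bottomed; it counts as pressed beyond 0.0025. It springs back; 1 N starts it and 4.6 N bottoms it
- tare_key_top (a point): centre of the upper face of the blue tare key, the widest, 36 mm (y) by 20 mm (x), at the left end of the row of four; stands 7 mm proud of the panel. z of this frame is the face's outward normal, tilted 0.21 rad from vertical towards the front; the key moves along it. The next key's edge is 39 mm away, the shield's front glass 76 mm behind
- menu_key (a joint): how far the white key next to the tare key (22 x 20 mm, 50 mm to its right, centre to centre) is pressed, m; leave alone
- unit_key (a joint): how far the second white key (92 mm right of the tare key) is pressed, m; leave alone
- power_key (a joint): how far the red key (134 mm right of the tare key, at the right end of the row) is pressed, m; leave alone
- pan: round steel weighing pan, 80 mm across, inside the shield; origin on its axis, its upper face 9 mm above; leave alone
- weighing_centre (a point): centre (half-way up) of the small glass weighing bottle with its lid, 42 mm across and 62 mm tall, standing loose on the pan; its z axis is upright
- powder_bottle: white plastic powder bottle with a blue cap, 61 mm across, 125 mm tall, loose, left of the balance; origin under its middle; leave alone
- crucible: white porcelain crucible with lid, 45 mm across, 50 mm tall, loose, beside the balance (left or right); origin under its middle; leave alone
- petri: covered glass dish, 68 mm across, 14 mm tall, loose, beside the balance (left or right); origin under its middle; leave alone
- forceps: steel forceps, 126 x 17 x 8 mm, lying loose on the worktop in front of the balance; origin under the middle; leave alone

How it is judged (in metres and radians):
On the way, in this order (a step that is already met when the one before it is completed fails the run):
1. the top door of the draught shield is fully closed (value of joint top_door below 0.003 m), for 0.2 s.
2. the blue tare key is pressed by the fingers, with the door closed (value of joint tare_key above 0.0025 m and contact force between the fingers and tare_key above 0.3 N and value of joint top_door below 0.003 m), for 0.04 s.
At the end, for the whole second after the job is handed in: The top door is closed to within 3 mm, all four keys are up (within 1 mm), the weighing bottle stands upright on the pan within 6 mm of where it was, and the powder bottle, crucible, dish and forceps are within 15 mm of where they were (value of joint top_door below 0.003 m and value of joint each of tare_key, menu_key, unit_key, power_key below 0.001 m and horizontal distance between weighing_centre and pan below 0.03 m and angle between weighing_centre's own z axis and vertical below 0.1 rad and distance of weighing_centre from where it was at the start of the episode below 0.006 m and distance of each of powder_bottle, crucible, petri, forceps from where it was at the start of the episode below 0.015 m); the robot touches nothing.
It fails at once if the tare key is pressed while the top door is still open (value of joint tare_key above 0.0025 m and value of joint top_door above 0.005 m).
It fails at once if another key is pressed (more than 2 mm) (value of joint any of menu_key, unit_key, power_key above 0.002 m).
It fails at once if the door is slammed (faster than 0.4 m/s), or the balance, its door or a key is pushed harder than 35 N (velocity of joint top_door below -0.4 m/s or contact force between any of the fingers, the arm and balance above 35 N).
It fails at once if the robot touches the pan, or the weighing bottle is moved (more than 6 mm), lifted or tipped (contact force between the arm and pan above 0.5 N or distance of weighing_centre from where it was at the start of the episode above 0.006 m or angle between weighing_centre's own z axis and vertical above 0.15 rad).
It fails at once if a thing beside the balance is pushed away, lifted or carried (distance of any of powder_bottle, crucible, petri, forceps from where it was at the start of the episode above 0.015 m).
It also fails if it takes over 42 s, if anything falls off the work surface, if the arm or the gripper's body presses on something with over 40 N, if the wrist force passes 120 N, or if a joint passes its speed limit or range.

## Robot

A 6-joint arm with a two-finger parallel gripper is mounted at the origin on a cart in front of the work surface, level with it; the furniture and walls round the work are solid. World frame = base frame: x ahead of the robot, y to its left, z up, the work surface at z = 0. Lengths are in mm, angles in degrees, forces in N, time in s.
With the tool pointing down it reaches from about 425 to 950 mm from the base axis. Payload 14.7 kg.
Tool frame: the origin (TCP) lies on the centre line of the jaws, within the pads' length; the fingertips stand 11 mm ahead of it and the grasp point (between the pads) lies 8 mm behind it; z points along the fingers, y is the line along which they close (so a half turn about z gives the same grasp; the last joint's range is limited). The gripper opens to 85 mm and grips with 20 to 120 N. Pads are 22 mm wide; open, the fingers measure 114 mm over their backs; the gripper's body (76 mm by 85 mm) begins 54 mm behind the grasp point. The pads swing forward as they close: fully open they stand 13 mm farther back than shut.
Start: joints at [66.486, 27.513, 91.461, -0, 61.026, -2.67], TCP at [231.264, 607.461, 242.297] pointing down, gripper open.
Joint ranges: [-157.49, 157.49], [-46.99, 117.5], [13.45, 153.17], [-89.5, 269.5], [5.16, 153.95], [-167.48, 167.48]. Speed limits (degrees/s): [108.29, 108.29, 136.94, 172.46, 172.46, 172.46].

## Interface

Orientations are given as a 3x3 rotation matrix whose columns are the frame's x, y, z axes.
In Python, from cell import observe, imaging, workorder gives the robot as it stands.
- The arm moves only by the tool jog_arm, never from a script. Its argument "plan" is a list of rows, each a list of 7 numbers: the shift along the tool's x, y, z normalised to -1 to 1, where 1 is 0.25 m, then the turn, a rotation vector about the tool's x, y, z normalised to -1 to 1, where 1 is pi rad, then the opening, from -1 (shut) to 1 (fully open). In form: [[tx, ty, tz, rx, ry, rz, claw], ...]. A call has 1 to 20 rows; each row is the pose to reach, as a shift and turn from the pose commanded when the call began, along the tool's axes at that moment, turning the shorter way round; what a row does not reach only later rows make up. A row lasts 1/8 s, in which the tool goes at most 62.5 mm and 10.7 degrees, less where a joint would pass 70% of its speed; a pose out of reach is approached as far as the arm can. A call with a number of a shift or a turn outside -1 to 1 is refused whole. A call with a gripper value outside its range is refused whole. The fingers move at their own pace and stop on an object; the grip force is fixed at half the most. Time passes only in rows, so rows that repeat a pose let the fingers close. It gives the time, the measured TCP pose, the force, the opening and the grip force at its end, in the units of the state.
- observe(): the state, without advancing time (a new reading comes with each control period).
- imaging.snapshot(name): name is "scene" or "top" or "wrist"; returns the picture (384x512x3 uint8, blue, green, red); there is no depth.
- imaging.camera_info(name): a dict with "intrinsics" (3x3 intrinsics, pixels), "distortion" ([k1, k2, p1, p2, k3] as OpenCV has them; the pictures are not rectified), "world_from_camera" (4x4, takes a point from camera to world coordinates); the wrist camera has in their place "mount" (4x4, takes a point from camera to tool coordinates, whose origin is the TCP and whose axes are the flange's). Camera axes: x right, y up, looking along -z (the intrinsics and any distortion apply to the point x, -y, -z); pixel columns grow to the right and rows downward; lengths in mm; the calibration is good to about 2 mm. A picture is of the moment at which its call begins: read the wrist's pose just before it. camera_info takes no time and is no camera call.
- workorder.hand_in(): hands the job in; it is judged then, once.
The state is a dict: "time_s": time; "q": joint angles; "qvel": joint speeds; "joint_torque": joint torques, N m; "position": TCP position; "tool_rot": TCP orientation; "wrist_force": force on the tool from outside, world axes, zero at the start; "torque": the same for the moment, N m; "gripper_width": opening from 0.0 (shut) to 1.0 (fully open); "grip_force": force on a finger pad.
Only numpy, scipy, OpenCV 4.12 (cv2) and the standard library are available. Lean on these libraries where they do the work, as an engineer would, in place of code of your own. Each camera call takes 0.05 s, during which the arm holds its last target. There are 200 camera calls.

## Working session

There is one attempt and no reset: what is moved stays moved. The work goes in short steps, Python scripts to look and compute and a tool call to move; the robot and the scene stay as the last step left them, time stands still between calls to the robot, and variables do not carry over. Pictures are saved under pics/ and viewed, at most 10 in all, crops included, and the job is handed in when it is done.

Besides the shell and the picture viewer there is one more tool, called by a JSON object that holds its "op" and its "data", one argument or row to a line. jog_arm: Moves the arm, as the interface text tells. Its arguments: {"type":"object","properties":{"plan":{"type":"array","items":{"type":"array","items":{"type":"number"}}}},"required":["plan"]}

```bash
mkdir -p pics; cat > h.py <<'E'
import numpy as np, cv2
from cell import observe, imaging, workorder
def snap(n,f):
    im=imaging.snapshot(n); cv2.imwrite('pics/'+f,im); return im
def ray(n,uv,tcp=None):
    c=imaging.camera_info(n)
    p=cv2.undistortPoints(np.array([[uv]],float),np.array(c["intrinsics"]),np.array(c["distortion"]))[0,0]
    if n=='wrist':
        s=tcp; T=np.eye(4); T[:3,:3]=s["tool_rot"]; T[:3,3]=s["position"]; W=T@np.array(c["mount"])
    else: W=np.array(c["world_from_camera"])
    d=W[:3,:3]@np.array([p[0],-p[1],-1]); return W[:3,3],d/np.linalg.norm(d)
def onz(n,uv,z,tcp=None):
    o,d=ray(n,uv,tcp); return o+d*(z-o[2])/d[2]
def tri(rs):
    A=0;b=0
    for o,d in rs:
        P=np.eye(3)-np.outer(d,d);A=A+P;b=b+P@o
    return np.linalg.solve(A,b)
E
python3 - <<'E'
from h import *
s=observe();print(s["position"],np.round(s["tool_rot"],3),s["time_s"],s["wrist_force"])
for n in("scene","top"):
    snap(n,n+'0.png');print(np.round(imaging.camera_info(n)["world_from_camera"],2))
E
```

```text
[231.10065014 607.11729414 241.6780068 ] [[-0.935  0.356 -0.   ]
 [ 0.356  0.935 -0.001]
 [ 0.    -0.001 -1.   ]] 0.0 [-1.12508289 -0.08997928  0.10958758]
[[ 6.4000e-01  4.5000e-01 -6.2000e-01 -8.1900e+00]
 [-7.6000e-01  3.6000e-01 -5.4000e-01 -2.6065e+02]
 [-2.0000e-02  8.2000e-01  5.8000e-01  6.2681e+02]
 [ 0.0000e+00  0.0000e+00  0.0000e+00  1.0000e+00]]
[[ 3.00000e-02  1.00000e+00 -7.00000e-02  4.34440e+02]
 [-1.00000e+00  3.00000e-02 -1.00000e-02  2.03520e+02]
 [-1.00000e-02  7.00000e-02  1.00000e+00  1.30474e+03]
 [ 0.00000e+00  0.00000e+00  0.00000e+00  1.00000e+00]]
```

View pics/scene0.png

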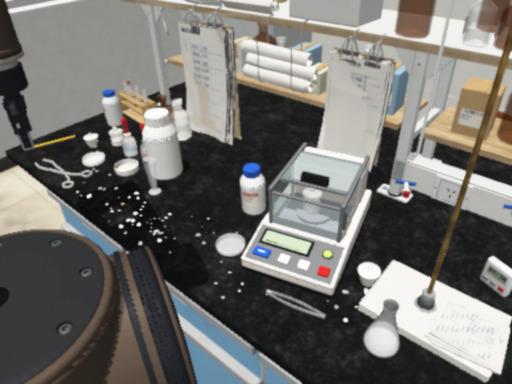

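View pics/top0.png

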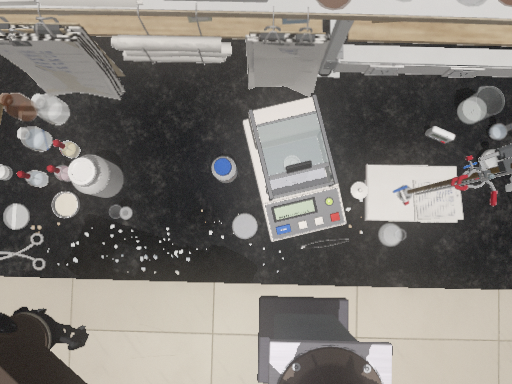

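The scene picture shows the balance with the blue key at about (262,253), the red key at (324,271) and the black grip at (316,180). In the top view these are at (283,229), (335,217) and (299,167). I'll measure them with masks across both views.

```bash
python3 - <<'E'
from h import *
def cen(m,near,r=14):
    n,l,st,c=cv2.connectedComponentsWithStats(m.astype(np.uint8))
    k=[(st[i,4],i) for i in range(1,n) if np.hypot(*(c[i]-near))<r and st[i,4]>8]
    i=max(k)[1]; return c[i],st[i]
R={}
for n,g in (("scene",dict(b=(262,253),r=(324,271),k=(316,180))),("top",dict(b=(283,229),r=(335,217),k=(299,167)))):
    im=cv2.imread(f'pics/{n}0.png').astype(int);B,G,Rr=im[...,0],im[...,1],im[...,2]
    M=dict(b=(B>Rr+60)&(B>G+40),r=(Rr>B+80)&(Rr>G+80),k=im.max(2)<50)
    for q in g:
        c,s=cen(M[q],g[q]);print(n,q,c.round(1),s);R.setdefault(q,[]).append((n,c))
P={}
for q in R:
    rs=[ray(n,c) for n,c in R[q]];p=tri(rs)
    print(q,p.round(1),[np.linalg.norm(np.cross(p-o,d)).round(2) for o,d in rs]);P[q]=p
d=(P['b']-P['r']);print(np.linalg.norm(d),"yaw",np.degrees(np.arctan2(-d[0],d[1])))
E
```

```text
scene b [261.2 251.4] [252 246  19  12 147]
scene r [323.3 270.9] [317 266  13  11 107]
scene k [314.7 179.1] [302 173  26  14 226]
top b [282.9 229. ] [276 224  15  11  93]
top r [334.7 216.7] [331 213   9   9  60]Traceback (most recent call last):
  File "<stdin>", line 11, in <module>
  File "<stdin>", line 5, in cen
ValueError: max() iterable argument is empty
```

```bash
python3 - <<'E'
from h import *
b=tri([ray("scene",(261.2,251.4)),ray("top",(282.9,229.0))]);r=tri([ray("scene",(323.3,270.9)),ray("top",(334.7,216.7))])
d=b-r;print(b,r,np.linalg.norm(d),np.degrees(np.arctan2(-d[0],d[1])))
print(onz("scene",(314.7,179.1),162),onz("top",(299,167),162))
c=imaging.camera_info("wrist");print(np.round(c["mount"],2),np.round(c["intrinsics"]))
im=cv2.imread('pics/top0.png')[85:250,225:365];cv2.imwrite('pics/topc.png',cv2.resize(im,None,fx=3.5,fy=3.5,interpolation=2))
E
```

```text
[439.96335059 131.81573687  50.91625973] [474.27009392   2.24933884  51.40173003] 134.03223424353567 14.83051145695062
[589.72975365 107.75296225 162.        ] [583.47431956 104.40697372 162.        ]
[[   0.      0.95    0.32   82.48]
 [   1.     -0.      0.     -0.22]
 [   0.      0.32   -0.95 -132.52]
 [   0.      0.      0.      1.  ]] [[317.   0. 259.]
 [  0. 317. 194.]
 [  0.   0.   1.]]
```

View pics/topc.png

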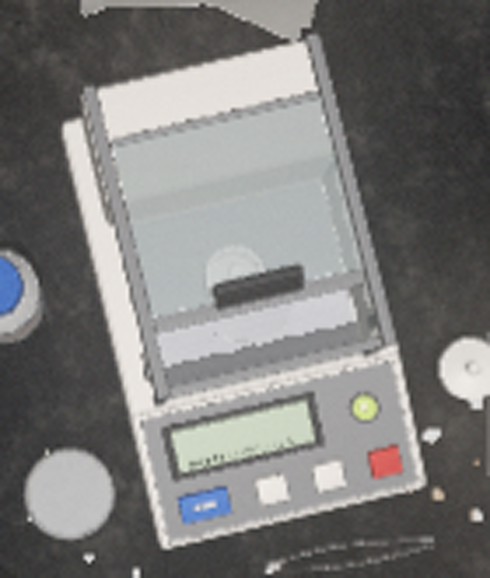

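The crop shows the grip centre at about (258,285), which is (298.7,166.4) in the full image, with the pane set back from the front. The key distance comes out at 134.0 mm against 134 expected, so the yaw of 14.8° is sound. The arm can start moving.

{"op": "jog_arm", "data": {
  "plan": [
    [-0.3, -0.19, -0.03, 0, 0, -0.05, -1],
    [-0.6, -0.38, -0.06, 0, 0, -0.1, -1],
    [-0.95, -0.6, -0.1, 0, 0, -0.15, -1],
    [-0.95, -0.6, -0.1, 0, 0, -0.198, -1],
    [-0.95, -0.6, -0.1, 0, 0, -0.198, -1],
    [-0.95, -0.6, -0.1, 0, 0, -0.198, -1],
    [-0.95, -0.6, -0.1, 0, 0, -0.198, -1]
  ]
}}

```text
time_s: 0.98
position: [399.5, 383.1, 267.1]
tool_rot: [[-0.967, -0.255, -0.0], [-0.255, 0.967, 0.0], [0.0, 0.0, -1.0]]
wrist_force: [-0.4, 0.5, -0.7]
gripper_width: 0.001
grip_force: 0.0
```

{"op": "jog_arm", "data": {
  "plan": [
    [-0.1, -0.2, -0.03, 0, 0, 0, -1],
    [-0.2, -0.4, -0.06, 0, 0, 0, -1],
    [-0.3, -0.6, -0.09, 0, 0, 0, -1],
    [-0.4, -0.8, -0.13, 0, 0, 0, -1],
    [-0.52, -1, -0.13, 0, 0, 0, -1],
    [-0.52, -1, -0.13, 0, 0, 0, -1],
    [-0.52, -1, -0.13, 0, 0, 0, -1]
  ]
}}

```text
time_s: 1.85
position: [588.7, 175.3, 299.2]
tool_rot: [[-0.967, -0.256, -0.001], [-0.256, 0.967, 0.0], [0.001, 0.0, -1.0]]
wrist_force: [0.7, -0.4, -0.9]
gripper_width: 0.001
grip_force: 0.0
```

{"op": "jog_arm", "data": {
  "plan": [
    [0, -0.13, 0, 0, 0, 0, -1],
    [0, -0.26, 0, 0, 0, 0, -1],
    [0, -0.26, 0, 0, 0, 0, -1],
    [0, -0.26, 0, 0, 0, 0, -1]
  ]
}}

```text
time_s: 2.35
position: [605.3, 112.9, 299.8]
tool_rot: [[-0.967, -0.257, -0.0], [-0.257, 0.967, 0.0], [0.0, 0.0, -1.0]]
wrist_force: [-0.4, 1.1, 0.3]
gripper_width: -0.002
grip_force: 0.0
```

```bash
python3 - <<'E'
from h import *
s=observe();import pickle;pickle.dump(s,open('s1.pkl','wb'));snap('wrist','w1.png');print(s["position"],s["wrist_force"])
E
```

```text
[605.27742358 112.94038483 299.77392445] [-0.39918291  1.05000137  0.31479752]
```

View pics/w1.png

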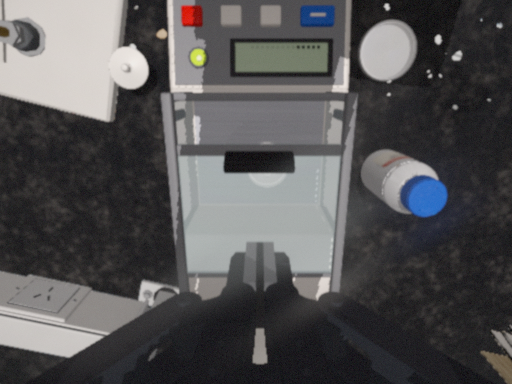

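The wrist view, with image-up as the balance's front and image-right as +y, shows the grip at columns 224–294 and rows 151–173. The tare key is at (317,16) and the fingertips at about (260,245).

```bash
python3 - <<'E'
from h import *
import pickle;s=pickle.load(open('s1.pkl','rb'))
im=cv2.imread('pics/w1.png');m=(im.max(2)<60)[140:185,210:310]
print(m.sum(1).tolist())
ys,xs=np.nonzero(m[18:30]);print(210+xs.min(),210+xs.max())
bx=np.array([.967,.256,0]);by=np.array([-.256,.967,0]);O=np.array([440,131.8,0])+134*bx-67*by
def B(p): return np.round([(p-O)@bx,(p-O)@by,p[2]],1)
print('O',O,'tcp',B(np.array(s["position"])))
for z in (165,172,178):
    print(z,[B(onz('wrist',(u,173),z,s)) for u in (224,259,294)])
H=np.array(im);b=im.astype(int);k=(b[...,0]>b[...,2]+60)&(b[...,0]>b[...,1]+40);k[40:]=0
ys,xs=np.nonzero(k);print('key',xs.min(),xs.max(),ys.min(),ys.max(),onz('wrist',((xs.min()+xs.max())/2,(ys.min()+ys.max())/2),52,s))
print('pane back',B(onz('wrist',(258,274),153,s)),'pane front',B(onz('wrist',(258,150),153,s)),'shield front',B(onz('wrist',(258,95),155,s)))
print('bottle',B(onz('wrist',(268,165),40,s)))
E
```

```text
[0, 0, 0, 0, 0, 0, 0, 0, 0, 0, 0, 65, 67, 68, 69, 68, 68, 68, 68, 68, 68, 69, 69, 69, 69, 69, 70, 70, 69, 67, 66, 62, 0, 0, 0, 0, 0, 0, 0, 0, 0, 0, 0, 0, 0]
224 293
O [586.73  101.315   0.   ] tcp [ 20.9   6.5 299.8]
165 [array([  8.9, -24.5, 165. ]), array([  8.9,   6. , 165. ]), array([  8.8,  36.4, 165. ])]
172 [array([  7.1, -23.7, 172. ]), array([  7.,   6., 172.]), array([  7. ,  35.6, 172. ])]
178 [array([  5.5, -23. , 178. ]), array([  5.5,   6. , 178. ]), array([  5.4,  34.9, 178. ])]
key 301 333 6 25 [440.02315951 131.86740055  52.        ]
pane back [117.8   5.1 153. ] pane front [ -9.   5. 153.] shield front [-55.6   5.  155. ]
bottle [31.4 17.1 40. ]
```

The measurements agree: the grip is 60 mm wide at z of about 171, its back face is at balance x of about 6, and the key matches the earlier fix. Next the fingers go behind the grip and down, with tips about 8–10 mm above the pane.

{"op": "jog_arm", "data": {
  "plan": [
    [-0.07, 0, 0, 0, 0, 0, -1],
    [-0.07, 0, 0.15, 0, 0, 0, -1],
    [-0.07, 0, 0.3, 0, 0, 0, -1],
    [-0.07, 0, 0.4, 0, 0, 0, -1],
    [-0.07, 0, 0.46, 0, 0, 0, -1],
    [-0.07, 0, 0.49, 0, 0, 0, -1],
    [-0.07, 0, 0.505, 0, 0, 0, -1],
    [-0.07, 0, 0.505, 0, 0, 0, -1],
    [-0.07, 0, 0.505, 0, 0, 0, -1]
  ]
}}

```text
time_s: 3.52
position: [623.3, 115.9, 174.2]
tool_rot: [[-0.967, -0.255, 0.001], [-0.255, 0.967, 0.0], [-0.001, -0.0, -1.0]]
wrist_force: [-0.2, -0.5, 0.5]
gripper_width: 0.003
grip_force: 0.0
```

```bash
python3 - <<'E'
from h import *
s=observe();print(s["position"],s["wrist_force"]);im=snap('wrist','w2.png')
E
```

```text
[623.27401748 115.89742423 174.24326365] [-0.24774155 -0.53078758  0.50833581]
```

View pics/w2.png

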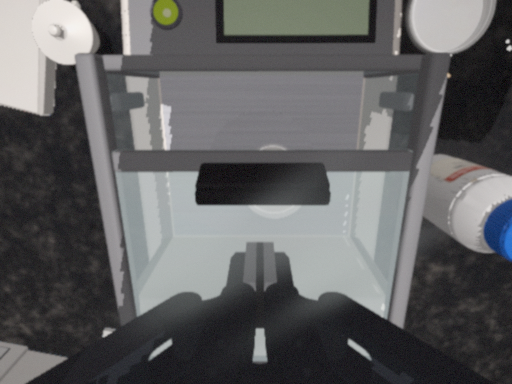

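The fingertips at (260,245) sit clear behind the grip, whose back edge is at row 205, and they line up with it. I'll push slowly from here.

{"op": "jog_arm", "data": {
  "plan": [
    [0.02, 0, 0.008, 0, 0, 0, -1],
    [0.04, 0, 0.008, 0, 0, 0, -1],
    [0.06, 0, 0.008, 0, 0, 0, -1],
    [0.08, 0, 0.008, 0, 0, 0, -1],
    [0.1, 0, 0.008, 0, 0, 0, -1],
    [0.12, 0, 0.008, 0, 0, 0, -1],
    [0.14, 0, 0.008, 0, 0, 0, -1],
    [0.16, 0, 0.008, 0, 0, 0, -1],
    [0.18, 0, 0.008, 0, 0, 0, -1]
  ]
}}

```text
time_s: 4.7
position: [579.2, 104.3, 171.6]
tool_rot: [[-0.967, -0.255, 0.0], [-0.255, 0.967, -0.0], [-0.0, -0.0, -1.0]]
wrist_force: [2.3, -0.0, 0.1]
gripper_width: -0.001
grip_force: 0.8
```

{"op": "jog_arm", "data": {
  "plan": [
    [0.012, 0, 0, 0, 0, 0, -1],
    [0.024, 0, 0, 0, 0, 0, -1],
    [0.036, 0, 0, 0, 0, 0, -1],
    [0.048, 0, 0, 0, 0, 0, -1],
    [0.06, 0, 0, 0, 0, 0, -1]
  ]
}}

```text
time_s: 5.32
position: [564.8, 100.5, 171.6]
tool_rot: [[-0.967, -0.255, 0.0], [-0.255, 0.967, -0.0], [-0.0, -0.0, -1.0]]
wrist_force: [2.3, -0.6, 1.7]
gripper_width: -0.004
grip_force: 0.8
```

```bash
python3 - <<'E'
from h import *
s=observe();print(s["position"],s["wrist_force"]);im=snap('wrist','w3.png')
E
```

```text
[564.76687517 100.52849484 171.59218273] [ 2.27789388 -0.58578466  1.66214874]
```

View pics/w3.png

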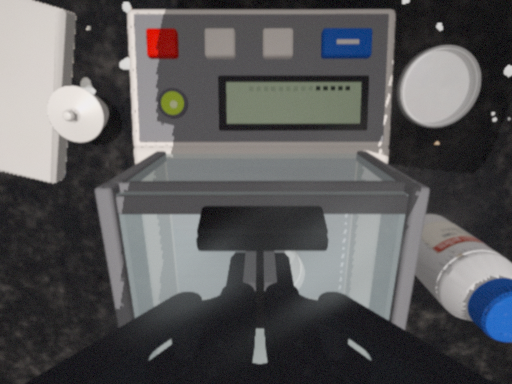

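The door's front edge (row 200) is nearly at the front rail (row 187), so only a little travel is left. I'll go on in small steps and watch the force.

{"op": "jog_arm", "data": {
  "plan": [
    [0.006, 0, 0, 0, 0, 0, -1],
    [0.012, 0, 0, 0, 0, 0, -1],
    [0.018, 0, 0, 0, 0, 0, -1],
    [0.022, 0, 0, 0, 0, 0, -1]
  ]
}}

```text
time_s: 5.88
position: [562.7, 100.0, 171.8]
tool_rot: [[-0.967, -0.255, 0.006], [-0.255, 0.967, 0.001], [-0.006, -0.0, -1.0]]
wrist_force: [22.6, 7.2, -17.4]
gripper_width: 0.0
grip_force: 11.7
```

The force rose to about 24 N, so the door is on its stop. Back off, hold briefly and lift.

{"op": "jog_arm", "data": {
  "plan": [
    [0, 0, 0, 0, 0, 0, -1],
    [-0.03, 0, 0, 0, 0, 0, -1],
    [-0.06, 0, 0, 0, 0, 0, -1],
    [-0.06, 0, -0.1, 0, 0, 0, -1],
    [-0.06, 0, -0.3, 0, 0, 0, -1],
    [0.1, 0, -0.4, 0, 0, 0, -1],
    [0.2, 0, -0.4, 0, 0, 0, -1],
    [0.2, 0, -0.4, 0, 0, 0, -1],
    [0.2, 0, -0.4, 0, 0, 0, -1]
  ]
}}

```text
time_s: 7.0
position: [511.8, 86.5, 271.6]
tool_rot: [[-0.967, -0.255, 0.0], [-0.255, 0.967, 0.0], [-0.0, -0.0, -1.0]]
wrist_force: [0.5, -0.4, 0.0]
gripper_width: -0.001
grip_force: 0.0
```

```bash
python3 - <<'E'
from h import *
import pickle
s=observe();print(s["position"],s["wrist_force"]);im=snap('wrist','w4.png');snap('scene','sc4.png');pickle.dump(s,open('s4.pkl','wb'))
a=cv2.resize(im[60:260,60:460],None,fx=2,fy=2,interpolation=2);cv2.imwrite('pics/w4c.png',a)
E
```

```text
[511.77639008  86.49594987 271.59789395] [ 0.49948282 -0.35871444  0.01441331]
```

View pics/w4.png

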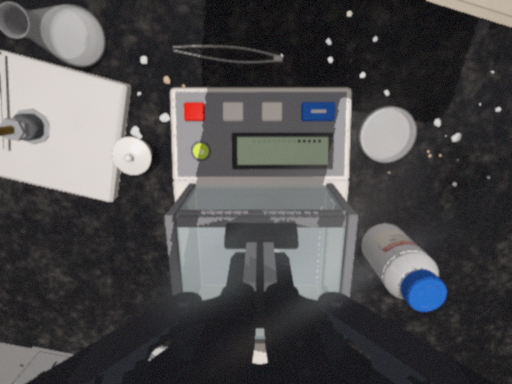

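The pane's front edge meets the front rail at row 215, so the door is closed, and nothing else has moved. The next move goes to above the tare key at about (440,132,52), pressing vertically with the fingers offset 6 mm to the front so the tilted face is met near its middle.

{"op": "jog_arm", "data": {
  "plan": [
    [0.13, 0.13, 0, 0, 0, 0, -1],
    [0.255, 0.249, 0, 0, 0, 0, -1],
    [0.255, 0.249, 0.2, 0, 0, 0, -1],
    [0.255, 0.249, 0.4, 0, 0, 0, -1],
    [0.255, 0.249, 0.55, 0, 0, 0, -1],
    [0.255, 0.249, 0.66, 0, 0, 0, -1],
    [0.255, 0.249, 0.72, 0, 0, 0, -1],
    [0.255, 0.249, 0.742, 0, 0, 0, -1],
    [0.255, 0.249, 0.742, 0, 0, 0, -1],
    [0.255, 0.249, 0.742, 0, 0, 0, -1]
  ]
}}

```text
time_s: 8.35
position: [434.2, 130.4, 86.6]
tool_rot: [[-0.967, -0.255, 0.001], [-0.255, 0.967, 0.0], [-0.001, -0.0, -1.0]]
wrist_force: [0.5, -0.3, -0.2]
gripper_width: -0.003
grip_force: 0.0
```

```bash
python3 - <<'E'
from h import *
s=observe();print(s["position"],s["wrist_force"]);im=snap('wrist','w5.png')
b=im.astype(int);k=((b[...,0]>b[...,2]+60)&(b[...,0]>b[...,1]+40)).astype(np.uint8)
n,l,st,c=cv2.connectedComponentsWithStats(k);print([(t[4],tuple(t[:4])) for t in st[1:] if t[4]>100])
E
```

```text
[434.20146164 130.42902539  86.56870948] [ 0.52667537 -0.31920997 -0.21886384]
[(np.int32(1107), (np.int32(231), np.int32(229), np.int32(60), np.int32(30)))]
```

View pics/w5.png

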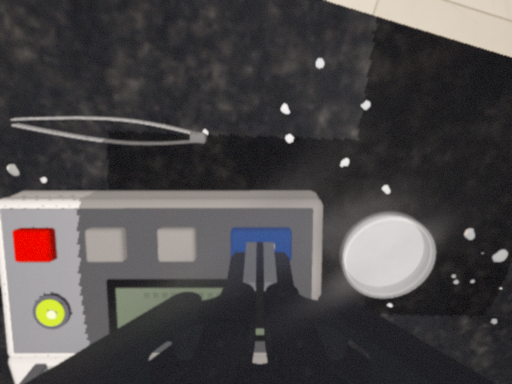

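The blue key spans columns 231–291 and the fingertips at column 260 are centred on it. Descend gently.

{"op": "jog_arm", "data": {
  "plan": [
    [0, 0, 0.03, 0, 0, 0, -1],
    [0, 0, 0.06, 0, 0, 0, -1],
    [0, 0, 0.072, 0, 0, 0, -1],
    [0, 0, 0.078, 0, 0, 0, -1],
    [0, 0, 0.084, 0, 0, 0, -1],
    [0, 0, 0.09, 0, 0, 0, -1],
    [0, 0, 0.094, 0, 0, 0, -1]
  ]
}}

```text
time_s: 9.28
position: [434.0, 130.3, 62.6]
tool_rot: [[-0.967, -0.255, 0.001], [-0.255, 0.967, 0.0], [-0.001, -0.0, -1.0]]
wrist_force: [0.8, -0.3, 2.7]
gripper_width: -0.001
grip_force: 0.9
```

{"op": "jog_arm", "data": {
  "plan": [
    [0, 0, 0.004, 0, 0, 0, -1],
    [0, 0, 0.007, 0, 0, 0, -1],
    [0, 0, 0.007, 0, 0, 0, -1]
  ]
}}

```text
time_s: 9.65
position: [433.9, 130.3, 60.9]
tool_rot: [[-0.967, -0.255, 0.0], [-0.255, 0.967, 0.0], [-0.0, -0.0, -1.0]]
wrist_force: [1.8, 0.8, 2.8]
gripper_width: 0.002
grip_force: 1.4
```

{"op": "jog_arm", "data": {
  "plan": [
    [0, 0, 0.004, 0, 0, 0, -1],
    [0, 0, 0.006, 0, 0, 0, -1],
    [0, 0, 0.006, 0, 0, 0, -1],
    [0, 0, 0.006, 0, 0, 0, -1]
  ]
}}

```text
time_s: 10.15
position: [433.8, 130.3, 59.3]
tool_rot: [[-0.967, -0.255, 0.0], [-0.255, 0.967, 0.0], [-0.0, -0.0, -1.0]]
wrist_force: [1.5, 0.3, 4.6]
gripper_width: 0.004
grip_force: 1.9
```

The force is about 4.8 N at nearly full travel, so the key is pressed. Lift clear.

{"op": "jog_arm", "data": {
  "plan": [
    [0, 0, -0.02, 0, 0, 0, -1],
    [0, 0, -0.06, 0, 0, 0, -1],
    [0, 0, -0.2, 0, 0, 0, -1],
    [0, 0, -0.4, 0, 0, 0, -1],
    [0, 0, -0.6, 0, 0, 0, -1],
    [0, 0, -0.6, 0, 0, 0, -1],
    [0, 0, -0.6, 0, 0, 0, -1]
  ]
}}

```text
time_s: 11.02
position: [433.2, 130.2, 209.5]
tool_rot: [[-0.967, -0.255, 0.0], [-0.255, 0.967, 0.0], [-0.0, 0.0, -1.0]]
wrist_force: [-0.1, -0.6, -0.8]
gripper_width: -0.002
grip_force: 0.0
```

```bash
python3 - <<'E'
from h import *
s=observe();print(s["position"],s["wrist_force"])
im=snap('top','t6.png')[70:255,215:375];cv2.imwrite('pics/t6c.png',cv2.resize(im,None,fx=3.2,fy=3.2,interpolation=2))
im=snap('scene','s6.png')[130:330,220:400];cv2.imwrite('pics/s6c.png',cv2.resize(im,None,fx=3,fy=3,interpolation=2))
E
```

```text
[433.24366912 130.21356751 209.48949373] [-0.09434336 -0.55892401 -0.75183521]
```

View pics/t6c.png

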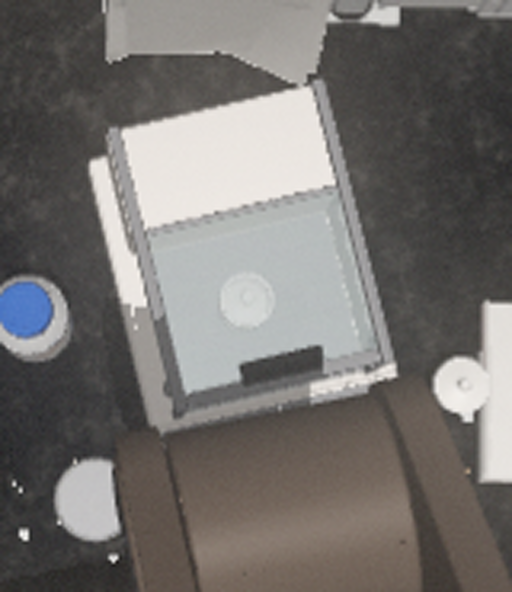

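The top view shows the door fully forward, with the grip at (282,365) in the crop and no gap. The weighing bottle is upright at (246,298), and the powder bottle, dish and crucible have not moved. The arm is clear of everything, so I'm handing in.

```bash
python3 -c "
from h import *
print(workorder.hand_in())"
```

```text
the job is handed in; nothing more can be done
None
```

I pushed the top door home onto its stop without slamming it, pressed the tare key to nearly full travel at about 5 N and released it, and handed the job in at about 11 s. The hand-in gave no verdict. The last view showed the door closed and the weighing bottle, powder bottle, dish and crucible unmoved, but the arm hid the keys and forceps, so I did not see the key come up.

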